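# Rack the washed filling tubes and set out the size discs to dry

## Robot

A 7-joint arm with a two-finger parallel gripper is mounted at the origin on the work surface. World frame = base frame: x ahead of the robot, y to its left, z up, the work surface at z = 0. Lengths are in mm, angles in rad, forces in N, time in s.
With the tool pointing down it reaches from about 400 to 900 mm from the base axis. Payload 5.6 kg.
Tool frame: the origin (TCP) lies midway between the tips of the shut fingers; the grasp point (between the pads) lies 19 mm behind it; x points along the fingers, y is the direction in which the jaws open and shut, and the axes are right-handed (so a half turn about x gives the same grasp; the last joint's range is limited). The gripper opens to 92 mm and grips with 3 to 60 N. Pads are 20 mm wide; open, the fingers measure 128 mm over their backs; the gripper's body (75 mm by 189 mm) begins 69 mm behind the grasp point.
Start: joints at [1.19, 0.468, -0.012, 1.603, 0.006, 1.071, -0.056], TCP at [215.377, -613.288, 214.592] pointing down, gripper open.
Joint ranges: [-2.53, 2.53], [-0.31, 2.02], [-1.57, 1.55], [0.28, 2.44], [-1.29, 4.43], [0.15, 1.84], [-2.92, 2.92]. Speed limits (rad/s): [2.57, 2.57, 3.14, 3.14, 3.14, 3.14, 3.14].

## Interface

Orientations are given as a rotation vector (axis times angle).
In Python, from cell import robot, grip, kin, viewer gives the robot as it stands. Calls block until the motion is done:
- robot.movep(position, orientation): joint-space move of the TCP to a pose.
- robot.servo_line(position, feed=150, rotation=None): straight line of the TCP; rotation=None keeps the orientation; feed is the mean speed in mm/s.
- robot.goto_joints(angles): joint-space move.
- grip(opening, newtons=None): opening from 0.0 (shut) to 1.0 (fully open); newtons is the grip in N (None keeps the last); returns when the fingers have stopped.
- robot.hold(seconds).
- kin.ik(position, orientation): joint angles nearest the present ones, or None.
- robot.observe(): the state.
- viewer.read_camera(name): name is "scene" or "side" or "wrist"; returns the picture (384x512x3 uint8, red, green, blue); there is no depth.
- viewer.camera_info(name): a dict with "camera_matrix" (3x3 intrinsics, pixels), "R" (3x3) and "t" (3): a world point X has camera coordinates R X + t. Camera axes: x right, y down, z forward; pixel columns grow to the right and rows downward; lengths in mm; the calibration is good to about 2 mm. The wrist camera is an equidistant fisheye: a pixel r from the principal point sees the ray r / f radians off the axis. A picture is of the moment at which its call begins: read the wrist's pose just before it. camera_info takes no time and is no camera call; for the wrist camera it gives the pose at the moment of the call.
A pose or a line that the arm cannot do raises robot.IKError and nothing moves.
- robot.job_done(): hands the job in, once; it reports no verdict.
Trained networks look in the newest picture that a camera, given by its name, has taken for a name from the list of things; names that differ only in an ending like _2 or _b are one class to them, and where a whole thing is asked for, a point or a joint stands for the part that bears it (a point fixed in the world has none). Each returns a list of dicts, best first, with "confidence" (0 to 1); they miss things now and then, are a little off and sometimes report something else, mostly with a low value. They report only what shows in the picture. A call takes as long as a camera call. They do not tell look-alikes from the thing itself.
- viewer.silhouettes(name, camera): "mask" (384x512 bool, what is visible of it).
- viewer.pinpoint(name, camera): "at" ([x, y, z] in mm, in the coordinates of the camera as it stood for that picture, good to about 4 mm: a listed point, or the origin of a listed thing).
The state is a dict: "t": time; "joints": joint angles; "joint_velocities": joint speeds; "joint_torque": joint torques, N m; "tcp_pos": TCP position; "tcp_rot": TCP orientation; "contact_force": force on the tool from outside, world axes, zero at the start; "wrist_torque": the same for the moment, N m; "grip_width": opening from 0.0 (shut) to 1.0 (fully open).
Only numpy, scipy, OpenCV 4.12 (cv2) and the standard library are available. Lean on these libraries where they do the work, as an engineer would, in place of code of your own. Each camera call takes 0.05 s, during which the arm holds its last target.

## Task

Put the washed filler parts away to dry. First swing the clip stand's steadying leg, by its red knob, all the way out until it snaps in behind its catch; only then press every filling tube down past a sprung blue jaw until it sits fully home in a clip of its own, and slide every dark steel size disc across the bench, without lifting it off, until it lies flat and wholly on the green mat. Leave the bottles, cap, beaker and brush where they are.

Things in the scene. Friction and masses are not known exactly. Their poses are not given: they have to be found in the camera images.
- stand: Clip stand, fixed: base 116 (x) x 206 (y) x 8 mm, origin under its centre. Three clips 66 mm apart along y; each takes a tube lying along x in two 8 mm forks at x = -36 and +36 mm (fingers fit between): rigid white prong on the -y side, white seat, blue sprung jaw with a tooth on the +y side, all up to 74 mm above the bench, flared on top. A low bracket lies under the leg's end position.
- leg (a joint): Steadying leg: 12 mm steel bar on an upright hinge at one front corner, red knob at its free end. Radians: 0 = folded along the stand's front, pointing to the stand's -y; grows as it swings out, clockwise from above; 1.57 = at its stop, pointing to the stand's -x. From 1.3 it must be pushed (about 5 N) over a sprung brass catch that snaps up behind it past 1.45.
- leg_hinge (a point): The leg's hinge axis at the height of the bar (22 mm above the bench); its axes are the stand's.
- leg_knob (a point): Centre of the top of the leg's red knob: 18 mm diameter, upright, from the bar's axis at 22 mm up to this point at 67 mm above the bench; 100 mm from the hinge.
- mat: Green drying mat lying on the bench, 160 (x) x 190 (y) mm, 1 mm thin and no obstacle to sliding; origin at its centre. Fixed.
- seat0 (a point): Where the axis and middle of a tube lie when it is fully home in clip 0 (counted from the stand's -y side), 45 mm above the bench; x along the tube, z up. A tube coming down from above meets the jaw's tooth with its axis about 20 mm above this point and needs about 5 to 12 N to pass.
- jaw0 (a joint): Blue sprung jaw of clip 0, radians: 0 closed, about 0.12 when a tube passes its tooth; springs shut over a tube that is home (under 0.03).
- seat1 (a point): Where the axis and middle of a tube lie when it is fully home in clip 1 (counted from the stand's -y side), 45 mm above the bench; x along the tube, z up. A tube coming down from above meets the jaw's tooth with its axis about 20 mm above this point and needs about 5 to 12 N to pass.
- jaw1 (a joint): Blue sprung jaw of clip 1, radians: 0 closed, about 0.12 when a tube passes its tooth; springs shut over a tube that is home (under 0.03).
- seat2 (a point): Where the axis and middle of a tube lie when it is fully home in clip 2 (counted from the stand's -y side), 45 mm above the bench; x along the tube, z up. A tube coming down from above meets the jaw's tooth with its axis about 20 mm above this point and needs about 5 to 12 N to pass.
- jaw2 (a joint): Blue sprung jaw of clip 2, radians: 0 closed, about 0.12 when a tube passes its tooth; springs shut over a tube that is home (under 0.03).
- tube0: Steel filling tube 20 mm diameter, 130 mm long, with a square orange flange 26 x 26 x 8 mm at each end (ends alike); 0.12 kg. Origin in its middle on its axis, x along it. On the bench it lies on the flanges, axis 13 mm up. May be absent (None throughout).
- tube1: Steel filling tube 20 mm diameter, 130 mm long, with a square orange flange 26 x 26 x 8 mm at each end (ends alike); 0.12 kg. Origin in its middle on its axis, x along it. On the bench it lies on the flanges, axis 13 mm up. May be absent (None throughout).
- tube2: Steel filling tube 20 mm diameter, 130 mm long, with a square orange flange 26 x 26 x 8 mm at each end (ends alike); 0.12 kg. Origin in its middle on its axis, x along it. On the bench it lies on the flanges, axis 13 mm up. May be absent (None throughout).
- disc0: Round dark steel bottle size disc, 50 mm diameter, 16 mm thick, with a bright round spot on top; 0.24 kg. Origin at the centre of its underside. May be absent (None throughout).
- disc1: Round dark steel bottle size disc, 50 mm diameter, 16 mm thick, with a bright round spot on top; 0.24 kg. Origin at the centre of its underside. May be absent (None throughout).
- disc2: Round dark steel bottle size disc, 50 mm diameter, 16 mm thick, with a bright round spot on top; 0.24 kg. Origin at the centre of its underside. May be absent (None throughout).
- disc3: Round dark steel bottle size disc, 50 mm diameter, 16 mm thick, with a bright round spot on top; 0.24 kg. Origin at the centre of its underside. May be absent (None throughout).
- milk0: White milk bottle, 72 mm diameter, 190 mm tall; stays where it is. Origin under its centre.
- milk1: White milk bottle, 72 mm diameter, 190 mm tall; stays where it is. Origin under its centre.
- cap0: Yellow bottle cap, 38 mm diameter, 14 mm high; stays where it is. Origin under its centre.
- beaker: Clear beaker, 70 mm diameter, 90 mm high; stays where it is. Origin under its centre.
- brush: Hand brush lying down; stays where it is. Origin under its centre.
- spray: Small glass spray bottle, 60 mm diameter, 150 mm tall; stays where it is. Origin under its centre.
Not all that is in view belongs to the job. Leave any pink look-alike of the tube0 alone.

How it is judged (in metres and radians):
On the way, in this order (a step that is already met when the one before it is completed fails the run):
1. the steadying leg is out at its stop, held by the catch (value of joint leg above 1.5 rad), for 0.2 s.
2. every tube sits home in a clip, its jaw shut over it, with the leg still out (value of joint leg above 1.5 rad and ((x of tube0 in the frame of seat0 between -0.014 and 0.014 m and y of tube0 in the frame of seat0 between -0.0045 and 0.0045 m and z of tube0 in the frame of seat0 between -0.004 and 0.004 m and angle between the x axis of tube0 and the x axis of seat0, either way round below 0.1 rad and value of joint jaw0 below 0.06 rad) or (x of tube0 in the frame of seat1 between -0.014 and 0.014 m and y of tube0 in the frame of seat1 between -0.0045 and 0.0045 m and z of tube0 in the frame of seat1 between -0.004 and 0.004 m and angle between the x axis of tube0 and the x axis of seat1, either way round below 0.1 rad and value of joint jaw1 below 0.06 rad) or (x of tube0 in the frame of seat2 between -0.014 and 0.014 m and y of tube0 in the frame of seat2 between -0.0045 and 0.0045 m and z of tube0 in the frame of seat2 between -0.004 and 0.004 m and angle between the x axis of tube0 and the x axis of seat2, either way round below 0.1 rad and value of joint jaw2 below 0.06 rad)) and ((x of tube1 in the frame of seat0 between -0.014 and 0.014 m and y of tube1 in the frame of seat0 between -0.0045 and 0.0045 m and z of tube1 in the frame of seat0 between -0.004 and 0.004 m and angle between the x axis of tube1 and the x axis of seat0, either way round below 0.1 rad and value of joint jaw0 below 0.06 rad) or (x of tube1 in the frame of seat1 between -0.014 and 0.014 m and y of tube1 in the frame of seat1 between -0.0045 and 0.0045 m and z of tube1 in the frame of seat1 between -0.004 and 0.004 m and angle between the x axis of tube1 and the x axis of seat1, either way round below 0.1 rad and value of joint jaw1 below 0.06 rad) or (x of tube1 in the frame of seat2 between -0.014 and 0.014 m and y of tube1 in the frame of seat2 between -0.0045 and 0.0045 m and z of tube1 in the frame of seat2 between -0.004 and 0.004 m and angle between the x axis of tube1 and the x axis of seat2, either way round below 0.1 rad and value of joint jaw2 below 0.06 rad)) and ((x of tube2 in the frame of seat0 between -0.014 and 0.014 m and y of tube2 in the frame of seat0 between -0.0045 and 0.0045 m and z of tube2 in the frame of seat0 between -0.004 and 0.004 m and angle between the x axis of tube2 and the x axis of seat0, either way round below 0.1 rad and value of joint jaw0 below 0.06 rad) or (x of tube2 in the frame of seat1 between -0.014 and 0.014 m and y of tube2 in the frame of seat1 between -0.0045 and 0.0045 m and z of tube2 in the frame of seat1 between -0.004 and 0.004 m and angle between the x axis of tube2 and the x axis of seat1, either way round below 0.1 rad and value of joint jaw1 below 0.06 rad) or (x of tube2 in the frame of seat2 between -0.014 and 0.014 m and y of tube2 in the frame of seat2 between -0.0045 and 0.0045 m and z of tube2 in the frame of seat2 between -0.004 and 0.004 m and angle between the x axis of tube2 and the x axis of seat2, either way round below 0.1 rad and value of joint jaw2 below 0.06 rad))), for 0.2 s.
At the end, for the whole second after the job is handed in: Leg beyond 1.5 rad; every tube at rest in a clip, its middle within 14 mm along, 4.5 mm across, 4 mm in height of the seat, parallel within 0.1 rad, jaw under 0.06 rad; every disc flat, at rest, wholly on the mat (2 mm over allowed). Absent items do not count (all of step 2 and linear speed of each of tube0, tube1, tube2, disc0, disc1, disc2, disc3 below 0.02 m/s and x of disc0 in the frame of mat between -0.057 and 0.057 m and y of disc0 in the frame of mat between -0.072 and 0.072 m and angle between each of disc0, disc1, disc2, disc3's own z axis and vertical below 0.06 rad and height (world z) of each of disc0, disc1, disc2, disc3 below 0.005 m and x of disc1 in the frame of mat between -0.057 and 0.057 m and y of disc1 in the frame of mat between -0.072 and 0.072 m and x of disc2 in the frame of mat between -0.057 and 0.057 m and y of disc2 in the frame of mat between -0.072 and 0.072 m and x of disc3 in the frame of mat between -0.057 and 0.057 m and y of disc3 in the frame of mat between -0.072 and 0.072 m); the robot touches nothing.
It fails at once if a bottle, cap, beaker or brush is pushed more than 30 mm from its place (distance of any of milk0, milk1, cap0, beaker, brush, spray from where it was at the start of the episode above 0.03 m).
It fails at once if a size disc is lifted off the bench (height (world z) of any of disc0, disc1, disc2, disc3 above 0.04 m).
Of tube0, tube1, tube2 only 2 to 3 are there at a start; the rules pass over those that are not, and their reading is None.
Of disc0, disc1, disc2, disc3 only 3 to 4 are there at a start; the rules pass over those that are not, and their reading is None.
At some moment in a run one of tube0, tube1, tube2, disc0, disc1, disc2, disc3 may be knocked a few centimetres aside while the robot is not near it.
Once in a run the grip may slacken for a moment while it holds something.
It also fails if it takes over 210 s, if anything falls off the work surface, if the arm or the gripper's body presses on something with over 40 N, if the wrist force passes 120 N, or if a joint passes its speed limit or range.

## Working session

There is one attempt and no reset: what is moved stays moved. The work goes in short steps, each a Python script; the robot and the scene stay as the last script left them, time stands still between calls to the robot, and variables do not carry over. Pictures are saved under pics/ and viewed, and the job is handed in when it is done.

```bash
ls; mkdir -p pics; python3 - <<'E'
from cell import robot, grip, kin, viewer
import cv2, numpy as np
s=robot.observe(); print({k:np.round(v,3) for k,v in s.items()})
for n in ["scene","side","wrist"]:
    im=viewer.read_camera(n); cv2.imwrite(f"pics/a_{n}.png",im[:,:,::-1])
    ci=viewer.camera_info(n); R=np.array(ci["R"]);t=np.array(ci["t"]); print(n,np.round(ci["camera_matrix"],1).tolist(),"pos",np.round(-R.T@t,0),"fwd",np.round(R[2],2))
E
```

```text
pics
{'t': np.float64(0.0), 'joints': array([ 1.19 ,  0.468, -0.012,  1.604,  0.006,  1.071, -0.056]), 'joint_velocities': array([ 0.001,  0.001, -0.001, -0.001, -0.002, -0.002, -0.   ]), 'joint_torque': array([ 1.0000e-03, -5.2056e+01, -1.2000e-02, -2.4375e+01, -5.7000e-02,
        1.7000e-02,  0.0000e+00]), 'tcp_pos': array([ 215.167, -612.759,  213.672]), 'tcp_rot': array([ 2.038,  0.349, -2.039]), 'contact_force': array([-0.322,  0.627, -0.114]), 'wrist_torque': array([0.006, 0.026, 0.005]), 'grip_width': np.float64(1.003)}
scene [[384.1, 0.0, 253.2], [0.0, 384.1, 184.4], [0.0, 0.0, 1.0]] pos [1072. -422. 1056.] fwd [-0.43  0.36 -0.83]
side [[455.6, 0.0, 260.2], [0.0, 455.6, 192.2], [0.0, 0.0, 1.0]] pos [  272. -1156.   824.] fwd [ 0.21  0.82 -0.53]
wrist [[297.3, 0.0, 255.8], [0.0, 297.3, 194.8], [0.0, 0.0, 1.0]] pos [ 286. -589.  383.] fwd [-0.25 -0.09 -0.96]
```

View pics/a_scene.png

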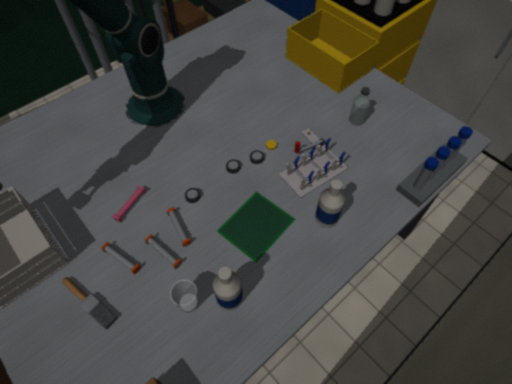

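View pics/a_side.png

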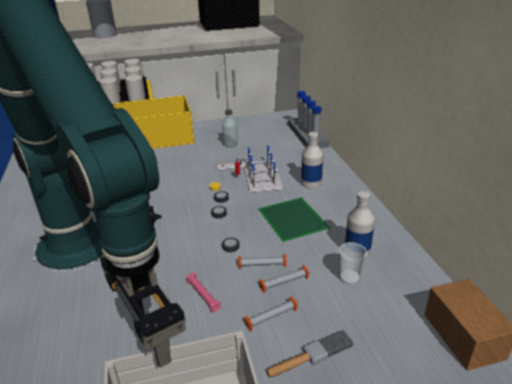

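View pics/a_wrist.png

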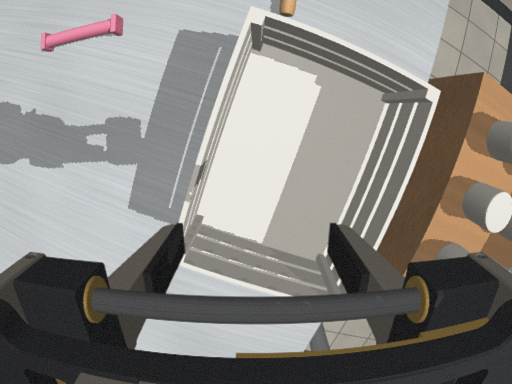

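The scene view shows three orange-flanged tubes at (121,257), (162,250) and (178,226). A pink look-alike lies at (129,203), to be left alone. Three dark discs are at (193,195), (233,166) and (257,157), the mat at (256,226), and the stand at (315,165) with the red knob at (298,147). The cap is at (272,145).

```bash
cat > h.py <<'E'
from cell import robot, grip, kin, viewer
import cv2, numpy as np
from scipy.spatial.transform import Rotation as Ro
np.set_printoptions(suppress=True,precision=3)
def towrld(cam,p):
    ci=viewer.camera_info(cam); R=np.array(ci["R"]);t=np.array(ci["t"]); return R.T@(np.array(p)-t)
def ray_plane(cam,uv,z):
    ci=viewer.camera_info(cam); R=np.array(ci["R"]);t=np.array(ci["t"]);K=np.array(ci["camera_matrix"])
    x=(uv[0]-K[0,2])/K[0,0]; y=(uv[1]-K[1,2])/K[1,1]
    if cam=="wrist":
        r=np.hypot(x,y); d=np.array([x/r*np.sin(r),y/r*np.sin(r),np.cos(r)]) if r>1e-9 else np.array([0,0,1.])
    else: d=np.array([x,y,1.])
    d=R.T@d; o=-R.T@t; return o+d*(z-o[2])/d[2]
def proj(cam,X):
    ci=viewer.camera_info(cam); p=np.array(ci["R"])@np.array(X)+np.array(ci["t"]);K=np.array(ci["camera_matrix"])
    if cam=="wrist":
        th=np.arctan2(np.hypot(p[0],p[1]),p[2]); ph=np.arctan2(p[1],p[0]); return np.array([K[0,0]*th*np.cos(ph)+K[0,2],K[1,1]*th*np.sin(ph)+K[1,2]])
    return np.array([K[0,0]*p[0]/p[2]+K[0,2],K[1,1]*p[1]/p[2]+K[1,2]])
def down(phi):
    """tool down; jaw-opening axis at angle phi from world x"""
    x=np.array([0,0,-1.]); y=np.array([np.cos(phi),np.sin(phi),0]); z=np.cross(x,y)
    return Ro.from_matrix(np.column_stack([x,y,z])).as_rotvec()
def snap(cam,name,crop=None,scale=1):
    im=viewer.read_camera(cam)[:,:,::-1].copy()
    if crop: im=im[crop[1]:crop[3],crop[0]:crop[2]]
    if scale!=1: im=cv2.resize(im,None,fx=scale,fy=scale,interpolation=cv2.INTER_CUBIC)
    cv2.imwrite(f"pics/{name}.png",im)
E
python3 - <<'E'
from h import *
print(robot.observe()["t"])
for cam in ["scene","side"]:
    viewer.read_camera(cam)
    for n in ["stand","leg_hinge","leg_knob","mat","seat0","seat1","seat2","tube0","disc0","milk0","cap0","beaker","brush","spray"]:
        for d in viewer.pinpoint(n,cam):
            if d["confidence"]>0.25: print(cam,n,round(d["confidence"],2),np.round(towrld(cam,d["at"])),np.round(proj(cam,towrld(cam,d["at"]))))
print(robot.observe()["t"])
for n,uvs,z in [("matcorn",[(257,193),(294,221),(257,260),(219,227)],1),("disc",[(193,195),(233,166),(257,157)],16)]:
    for uv in uvs: print(n,np.round(ray_plane("scene",uv,z)))
E
```

```text
0.15
scene stand 0.98 [626. 225.   6.] [313. 171.]
scene leg_hinge 0.68 [ 538. -317.   12.] [164. 250.]
scene leg_hinge 0.65 [559. 331.  23.] [321. 140.]
scene leg_hinge 0.56 [648. -59.  -0.] [254. 225.]
scene leg_knob 0.66 [537. 231.  68.] [298. 143.]
scene leg_knob 0.43 [ 515. -559.    1.] [ 87. 300.]
scene mat 0.9 [649. -58.  -1.] [255. 226.]
scene seat0 0.72 [623. 225.  47.] [314. 163.]
scene seat0 0.67 [620. 160.  47.] [300. 173.]
scene seat0 0.59 [631. 285.  43.] [328. 155.]
scene seat0 0.41 [571. 515.   1.] [357. 120.]
scene seat1 0.72 [623. 225.  47.] [314. 163.]
scene seat1 0.67 [620. 160.  47.] [300. 173.]
scene seat1 0.59 [631. 285.  43.] [328. 155.]
scene seat1 0.41 [571. 515.   1.] [357. 120.]
scene seat2 0.72 [623. 225.  47.] [314. 163.]
scene seat2 0.67 [620. 160.  47.] [300. 173.]
scene seat2 0.59 [631. 285.  43.] [328. 155.]
scene seat2 0.41 [571. 515.   1.] [357. 120.]
scene tube0 0.82 [ 473. -422.   10.] [122. 257.]
scene tube0 0.76 [ 504. -241.   11.] [179. 228.]
scene tube0 0.56 [ 328. -310.   14.] [129. 203.]
scene tube0 0.54 [ 540. -320.   12.] [164. 251.]
scen
[... 1792 characters left out ...]
 [222. 198.]
side milk0 0.85 [773. 126.  -1.] [310. 183.]
side milk0 0.83 [ 771. -261.    6.] [357. 249.]
side cap0 0.67 [635. 290.  41.] [259. 157.]
side cap0 0.62 [448. 195.  -1.] [215. 188.]
side cap0 0.32 [ 768. -261.    6.] [356. 250.]
side beaker 0.88 [ 705. -354.    2.] [349. 277.]
side brush 0.74 [ 519. -562.    4.] [309. 358.]
side brush 0.65 [ 471. -425.   12.] [270. 313.]
side brush 0.45 [629. 224.  46.] [262. 165.]
side spray 0.96 [572. 513.   3.] [231. 144.]
side spray 0.45 [450. 194.  -2.] [215. 188.]
1.65
matcorn [564.  25.   1.]
matcorn [718.  43.   1.]
matcorn [ 738. -129.    1.]
matcorn [ 579. -145.    1.]
disc [ 441. -140.   16.]
disc [437.  30.  16.]
disc [462. 116.  16.]
```

```bash
python3 - <<'E'
from h import *
s=robot.observe(); M=Ro.from_rotvec(s["tcp_rot"]).as_matrix(); print(M); 
ci=viewer.camera_info("wrist");R=np.array(ci["R"]);t=np.array(ci["t"])
print("cam in tool",M.T@(-R.T@t-s["tcp_pos"]), "camfwd in tool",M.T@R[2])
psi=-0.13;H=np.array([559,329.])
def kn(a):
    d=psi-np.pi/2-a; return H+100*np.array([np.cos(d),np.sin(d)])
for a in [0.08,0.8,1.57]:
  for off in [0,np.pi]:
    p=kn(a); q=kin.ik([p[0],p[1],32],down(psi-a+off)); print(a,off,np.round(p),q)
for y in [160,225,290]:
  for off in [np.pi/2,-np.pi/2]:
    print(y,off,kin.ik([626+(y-225)*.13,y,30],down(psi+off)),kin.ik([626+(y-225)*.13,y,150],down(psi+off)))
E
```

```text
[[-0.     0.331 -0.944]
 [-0.    -0.944 -0.331]
 [-1.     0.     0.   ]]
cam in tool [-168.87     0.394  -75.171] camfwd in tool [ 0.964 -0.001  0.267]
0.08 0 [538. 231.] [ 0.132  0.788 -0.817  1.839  0.752  0.857 -1.271]
0.08 3.141592653589793 [538. 231.] [ 0.382  1.17  -1.338  1.825  1.224  1.263  1.591]
0.8 0 [479. 269.] [-0.092  0.661 -0.62   1.936  0.568  0.725 -1.982]
0.8 3.141592653589793 [479. 269.] [ 0.098  0.782 -0.897  1.925  0.821  0.852  0.968]
1.57 0 [460. 342.] [-0.198  0.706 -0.662  1.876  0.609  0.771 -2.897]
1.57 3.141592653589793 [460. 342.] [-0.062  0.797 -0.868  1.868  0.797  0.867  0.105]
160 1.5707963267948966 [ 0.203  0.821 -0.733  1.709  0.685  0.886  0.616] [ 0.255  0.675 -0.815  1.649  0.548  1.061  0.715]
160 -1.5707963267948966 [-0.053  0.708 -0.351  1.727  0.328  0.765 -2.265] [ 0.091  0.59  -0.555  1.66   0.357  0.994 -2.287]
225 1.5707963267948966 [ 0.025  0.814 -0.618  1.641  0.579  0.878  0.616] [ 0.217  0.784 -0.957  1.572  0.684  1.151  0.55 ]
225 -1.5707963267948966 [-0.13   0.75  -0.38   1.652  0.357  0.809 -2.368] [-0.006  0.637 -0.568  1.587  0.383  1.03  -2.385]
290 1.5707963267948966 [-0.023  0.891 -0.71   1.547  0.668  0.959  0.497] [ 0.166  0.919 -1.112  1.478  0.842  1.273  0.401]
290 -1.5707963267948966 [-0.195  0.803 -0.425  1.56   0.4    0.865 -2.468] [-0.079  0.703 -0.614  1.495  0.436  1.082 -2.489]
```

```bash
python3 - <<'E'
from h import *
robot.goto_joints([-0.40,0.40,0.0,1.6,0.0,1.14,-0.6])
s=robot.observe(); print(s["t"],s["tcp_pos"],s["tcp_rot"])
robot.movep([548,225,250],down(-0.21))
s=robot.observe(); print(s["t"],s["tcp_pos"],s["joints"])
ci=viewer.camera_info("wrist")
snap("wrist","b_wrist")
for n in ["stand","leg_hinge","leg_knob","seat0","disc0","cap0"]:
    for d in viewer.pinpoint(n,"wrist"):
        if d["confidence"]>0.3: print(n,round(d["confidence"],2),np.round(towrld("wrist",d["at"])),np.round(proj("wrist",towrld("wrist",d["at"]))))
E
```

```text
4.8417 [596.337 214.511 258.979] [ 1.357  1.106 -1.355]
5.1583 [547.221 225.048 250.138] [-0.436  0.336 -0.013  1.713  0.005  1.093 -0.66 ]
stand 0.78 [628. 218.  -1.] [310. 160.]
leg_hinge 0.72 [570. 323.  19.] [255.  95.]
leg_knob 0.93 [544. 230.  66.] [251. 173.]
seat0 0.82 [627. 216.  46.] [316. 168.]
seat0 0.72 [621. 158.  44.] [318. 209.]
seat0 0.72 [639. 287.  45.] [315. 112.]
disc0 0.65 [459. 121.   1.] [213. 244.]
disc0 0.6 [430.  22.  -3.] [213. 296.]
disc0 0.53 [ 436. -142.   -1.] [239. 360.]
cap0 0.62 [646. -59.   4.] [342. 311.]
cap0 0.55 [454. 192.   3.] [198. 202.]
```

View pics/b_wrist.png

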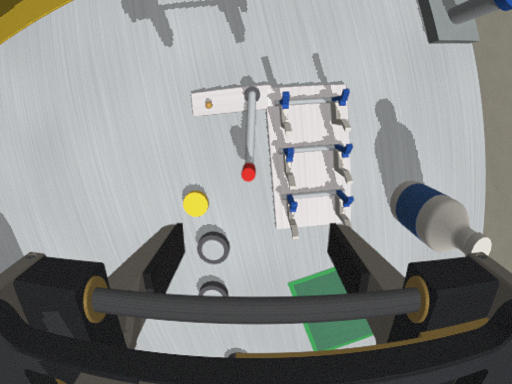

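```bash
python3 - <<'E'
from h import *
print("knob",ray_plane("wrist",(248.5,173),67), "hinge",ray_plane("wrist",(252.5,95),30))
for uv in [(276.5,228),(350,224),(346,82.5),(266,86)]: print("base",ray_plane("wrist",uv,8))
snap("wrist","b2",(180,60,380,260),4)
for (n,cam) in [("stand","scene"),("stand","wrist"),("leg_knob","wrist"),("leg_knob","scene"),("leg_hinge","scene"),("leg_hinge","side"),("leg_knob","side")]:
    viewer.read_camera(cam)
    for d in viewer.silhouettes(n,cam)[:2]:
        m=d["mask"]; ys,xs=np.where(m); print(n,cam,d["confidence"],m.sum(),xs.mean(),ys.mean(),xs.min(),xs.max(),ys.min(),ys.max())
E
```

```text
knob [541.198 231.059  67.   ] hinge [565.773 323.629  30.   ]
base [560.009 129.953   8.   ]
base [672.02  110.827   8.   ]
base [698.268 319.397   8.   ]
base [586.418 333.527   8.   ]
stand scene 0.96 2257 312.6455471865308 165.32255206025698 280 346 128 197
stand wrist 0.73 13577 295.5619061648376 147.99727480297562 191 352 85 238
leg_knob wrist 0.85 928 248.95905172413794 135.2456896551724 240 257 87 181
leg_knob scene 0.58 59 302.64406779661016 146.38983050847457 296 322 140 151
leg_knob scene 0.31 200 192.57 194.705 185 200 187 202
leg_hinge side 0.78 1281 257.6580796252927 172.6729117876659 217 282 147 191
leg_knob side 0.19 1255 257.48525896414344 173.19840637450199 217 281 147 192
```

View pics/b2.png

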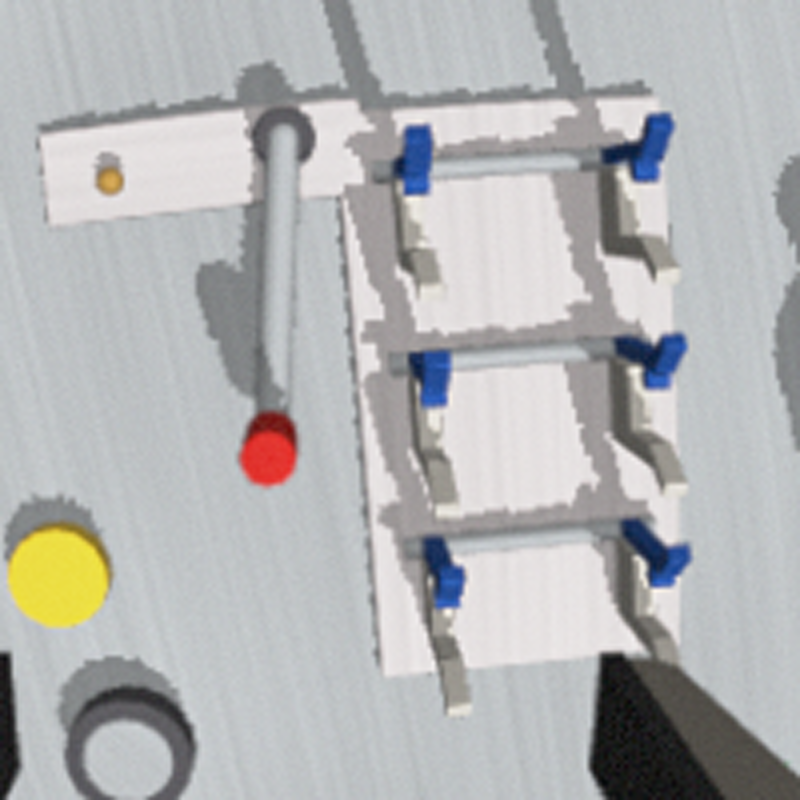

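The wrist picture agrees: the red knob is at (248,173), the hinge at (253,95), the bracket with its brass catch at (209,104). Next I grip the knob and swing it out.

```bash
python3 - <<'E'
from h import *
psi=-0.13
K=np.array([540.3,231.3]); phi=psi-0.10
grip(0.40)
robot.movep([K[0],K[1],120],down(phi))
robot.servo_line([K[0],K[1],38],feed=120)
s=robot.observe(); print(s["t"],s["tcp_pos"],s["contact_force"])
grip(0.0,12)
s=robot.observe(); print(s["t"],s["tcp_pos"],s["contact_force"],s["grip_width"]*92)
viewer.read_camera("wrist"); snap("wrist","c1"); snap("scene","c2",(220,80,420,230),4)
E
```

```text
8.5917 [541.065 231.673  38.895] [ 0.386 -0.447 -0.847]
9.0083 [540.646 231.472  38.608] [-1.137  0.044  2.285] 17.611586392549427
```

View pics/c1.png

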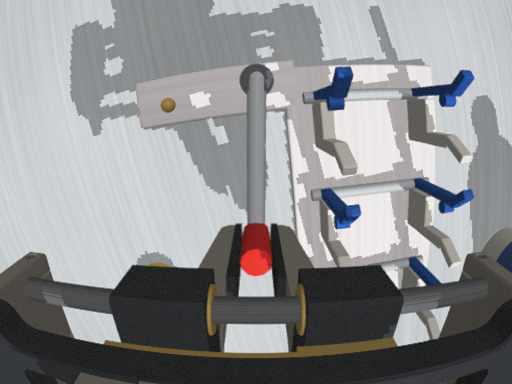

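```bash
python3 - <<'E'
from h import *
psi=-0.13
print("hinge px", ray_plane("wrist",(256,79),30))
P=robot.observe()["tcp_pos"][:2]
H0=ray_plane("wrist",(256,79),30)[:2]; d=(H0-P)/np.linalg.norm(H0-P); print(np.linalg.norm(H0-P))
H=P+100*d; th0=np.arctan2(*(P-H)[::-1]); a0=psi-np.pi/2-th0; print("H",H,"a0",a0, "stand-local", Ro.from_euler('z',-psi).as_matrix()[:2,:2]@(H-np.array([628,224.])))
phi0=psi-0.10
for da in np.arange(0.1,1.21-a0+0.001,0.1):
    th=th0-da
    robot.servo_line([H[0]+100*np.cos(th),H[1]+100*np.sin(th),38.6],feed=100,rotation=down(phi0-da))
    s=robot.observe(); f=s["contact_force"]; rad=np.array([np.cos(th),np.sin(th)])
    print(round(a0+da,2),s["tcp_pos"][:2],"rad",round(f[:2]@rad,1),"tan",round(f[:2]@np.array([rad[1],-rad[0]]),1),"z",round(f[2],1))
print(s["t"])
E
```

```text
hinge px [562.916 325.058  30.   ]
96.155411451054
H [563.804 328.799] a0 0.10286706676359492 stand-local [-77.24   95.592]
0.2 [531.177 234.158] rad 0.2 tan -0.7 z 2.5
0.3 [522.083 237.845] rad 1.2 tan -0.6 z 1.9
0.4 [513.24  242.478] rad 1.2 tan -0.2 z 2.6
0.5 [504.868 248.109] rad 1.4 tan -1.6 z 2.3
0.6 [497.2   254.471] rad 1.4 tan 0.1 z 3.1
0.7 [490.265 261.461] rad -0.3 tan -0.4 z 1.0
0.8 [484.085 269.115] rad -1.5 tan -1.1 z 1.3
0.9 [478.622 277.44 ] rad -2.5 tan -1.0 z 0.9
1.0 [474.049 286.202] rad -2.3 tan -0.1 z -0.1
1.1 [470.383 295.383] rad -4.1 tan -0.0 z -0.6
1.2 [467.629 304.784] rad -4.2 tan -0.3 z -1.3
11.9083
```

```bash
python3 - <<'E'
from h import *
psi=-0.13; H=np.array([563.8,328.8]); 
P=robot.observe()["tcp_pos"][:2]; print(np.linalg.norm(P-H))
grip(0.0,20)
for a in np.arange(1.25,1.64,0.05):
    th=psi-np.pi/2-a
    r=99.0
    robot.servo_line([H[0]+r*np.cos(th),H[1]+r*np.sin(th),38.6],feed=60,rotation=down(psi-a))
    s=robot.observe(); f=s["contact_force"]; rad=np.array([np.cos(th),np.sin(th)]); v=s["tcp_pos"][:2]-H
    ft=f[:2]@np.array([rad[1],-rad[0]])
    print(round(a,2),s["tcp_pos"][:2],"act",round(psi-np.pi/2-np.arctan2(v[1],v[0])%(2*np.pi)+(2*np.pi if True else 0),3),"rad",round(f[:2]@rad,1),"tan",round(ft,1),"z",round(f[2],1))
    if abs(ft)>22: break
print(s["t"])
snap("wrist","d1")
E
```

```text
99.12393354920802
1.25 [466.708 309.426] act 1.244 rad -2.9 tan -0.6 z 2.3
1.3 [465.926 314.378] act 1.294 rad -2.6 tan -0.5 z 1.2
1.35 [465.4   319.725] act 1.349 rad -3.6 tan 0.0 z 1.4
1.4 [465.151 325.201] act 1.404 rad -3.2 tan -0.2 z 1.8
1.45 [465.216 330.544] act 1.458 rad -5.5 tan 1.3 z 0.7
1.5 [465.607 335.805] act 1.512 rad -5.3 tan 2.1 z -0.3
1.55 [465.773 338.033] act 1.535 rad -4.2 tan -2.3 z 4.1
1.6 [466.036 338.107] act 1.536 rad -3.6 tan -12.0 z 10.2
14.125
```

View pics/d1.png

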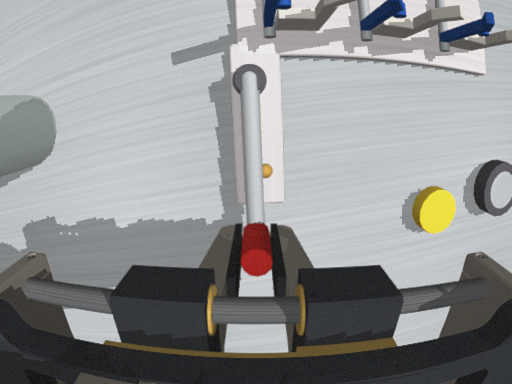

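```bash
python3 - <<'E'
from h import *
grip(0.4); s=robot.observe(); p=s["tcp_pos"]
robot.servo_line([p[0],p[1],110],feed=150)
robot.movep([560,240,270],down(-0.13-1.57))
s=robot.observe(); print(s["t"],s["tcp_pos"],s["joints"])
snap("wrist","e1")
for n in ["stand","leg_hinge","leg_knob","seat0"]:
    for d in viewer.pinpoint(n,"wrist"):
        if d["confidence"]>0.4: print(n,round(d["confidence"],2),np.round(towrld("wrist",d["at"])),np.round(proj("wrist",towrld("wrist",d["at"]))))
E
```

```text
16.1333 [558.36  241.102 267.986] [-0.851  0.369  0.509  1.677 -0.194  1.15  -1.989]
stand 0.95 [630. 226.   0.] [260. 115.]
leg_hinge 0.75 [569. 327.  21.] [195. 168.]
leg_knob 0.71 [465. 337.  69.] [195. 249.]
seat0 0.94 [636. 289.  41.] [212. 118.]
seat0 0.8 [622. 161.  48.] [310. 117.]
seat0 0.7 [625. 221.  46.] [264. 119.]
```

View pics/e1.png

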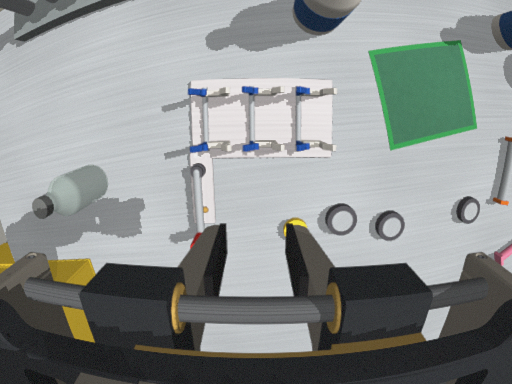

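```bash
python3 - <<'E'
from h import *
robot.movep([560,224,170],down(-0.13-1.57)); robot.hold(0.3)
s=robot.observe(); print(s["t"],s["tcp_pos"],s["joint_velocities"].max())
import pickle; pickle.dump(viewer.camera_info("wrist"),open("ci_f1.pkl","wb"))
snap("wrist","f1",(140,0,400,200),3)
for n in ["stand","seat0","leg_hinge"]:
    for d in viewer.pinpoint(n,"wrist"):
        if d["confidence"]>0.4: print(n,round(d["confidence"],2),np.round(towrld("wrist",d["at"]),1),np.round(proj("wrist",towrld("wrist",d["at"]))))
E
```

```text
17.175 [560.825 224.728 171.564] 0.009536831341088126
stand 0.93 [629.  220.8  -1. ] [251. 121.]
seat0 0.94 [625.4 217.5  43.7] [254. 125.]
seat0 0.91 [619.2 164.8  44.3] [307. 125.]
seat0 0.58 [629.8 288.3  40.1] [185. 130.]
leg_hinge 0.57 [566.9 326.   19.9] [167. 189.]
```

View pics/f1.png

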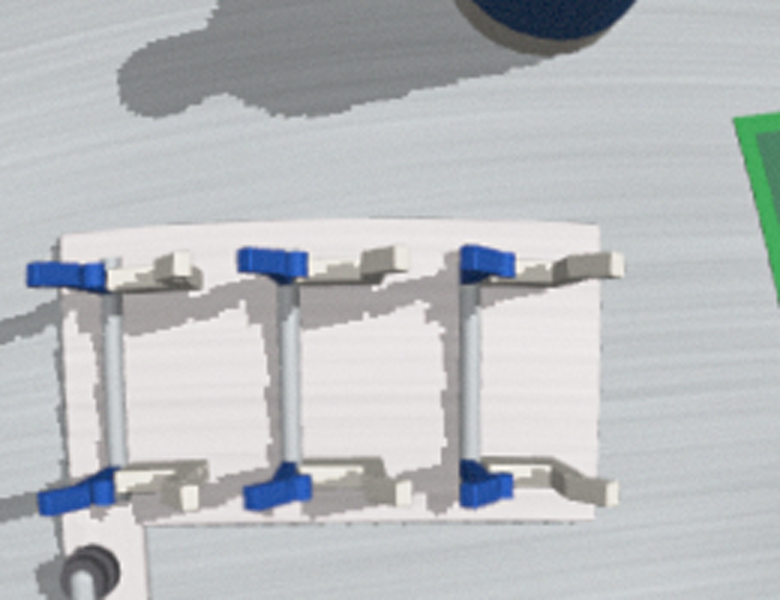

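```bash
python3 - <<'E'
from h import *
c=lambda u,v:(140+u/3,v/3)
P={k:ray_plane("wrist",c(*uv),8) for k,uv in dict(TL=(60,237),TR=(600,226),BR=(597,520),BL=(145,523)).items()}
for k,v in P.items(): print(k,v)
for a,b in [("TL","TR"),("BL","BR"),("BR","TR")]:
    d=P[b]-P[a]; print(a,b,np.linalg.norm(d),np.arctan2(d[1],d[0]))
# stand frame: top edge = +x side; TL=+x,+y ; TR=+x,-y ; BR=-x,-y
loc=np.array([[58,103],[58,-103],[-58,-103]]); W=np.array([P[k][:2] for k in ["TL","TR","BR"]])
lc=loc-loc.mean(0); wc=W-W.mean(0)
psi=np.arctan2((lc[:,0]*wc[:,1]-lc[:,1]*wc[:,0]).sum(),(lc*wc).sum()); R=np.array([[np.cos(psi),-np.sin(psi)],[np.sin(psi),np.cos(psi)]])
T=W.mean(0)-R@loc.mean(0); print("psi",psi,"T",T, "res",W-(loc@R.T+T))
for y in [-66,0,66]: print(R@[0,y]+T)
print(R.T@(np.array([563.8,328.8])-T))
for a,b in [((470,285),(470,460)),((288,285),(292,460)),((113,300),(117,465))]:
    A=ray_plane("wrist",c(*a),35);B=ray_plane("wrist",c(*b),35); d=A-B; print("rod",A,np.arctan2(d[1],d[0]))
E
```

```text
TL [692.907 316.208   8.   ]
TR [669.756 114.392   8.   ]
BR [557.128 126.683   8.   ]
BL [578.337 300.388   8.   ]
TL TR 203.14001252506586 -1.6850091202673585
BL BR 174.9952318223416 -1.6922941614292548
BR TR 113.29686723530024 -0.10869634522344426
psi -0.11084843658947437 T [624.513 222.022] res [[-0.645 -1.766]
 [-1.008  1.154]
 [ 1.652  0.612]]
[617.212 156.427]
[624.513 222.022]
[631.814 287.617]
[-72.153  99.406]
rod [649.962 170.584  35.   ] -0.11451100883021123
rod [657.423 231.488  35.   ] -0.1142305411063223
rod [662.264 291.956  35.   ] -0.13583525705077293
```

```bash
python3 - <<'E'
from h import *
for n,a,b in [("A",(107,245),(136,269)),("B",(149,238),(177,264)),("C",(171,209),(186,242))]:
    p=ray_plane("scene",a,13);q=ray_plane("scene",b,13); d=q-p; print(n,(p+q)/2,np.linalg.norm(d),np.arctan2(d[1],d[0]))
robot.movep([560,224,280],down(-1.70))
j=robot.observe()["joints"]; print(j)
robot.goto_joints([0.55,0.35,0,1.65,0,1.14,-0.3])
s=robot.observe(); print(s["t"],s["tcp_pos"],s["tcp_rot"])
snap("wrist","g1"); snap("side","g2",(200,130,360,230),5)
for n in ["tube0"]:
    viewer.read_camera("wrist")
    for d in viewer.pinpoint(n,"wrist"):
        if d["confidence"]>0.2: print(n,round(d["confidence"],2),np.round(towrld("wrist",d["at"])),np.round(proj("wrist",towrld("wrist",d["at"]))))
E
```

```text
A [ 471.93  -422.254   13.   ] 124.64435764432372 0.20146330671012533
B [ 536.453 -320.782   13.   ] 124.96021108157218 0.12400079204513144
C [ 496.942 -237.296   13.   ] 128.1080241613762 -0.24684339615772863
[-0.844  0.347  0.528  1.678 -0.188  1.166 -1.967]
19.9583 [ 502.075 -345.484  268.296] [ 1.802  0.68  -1.8  ]
tube0 0.86 [ 474. -430.   15.] [285. 217.]
tube0 0.79 [ 538. -322.   10.] [260. 137.]
tube0 0.71 [ 336. -309.   14.] [169. 231.]
tube0 0.62 [ 500. -244.    9.] [201. 122.]
```

View pics/g1.png

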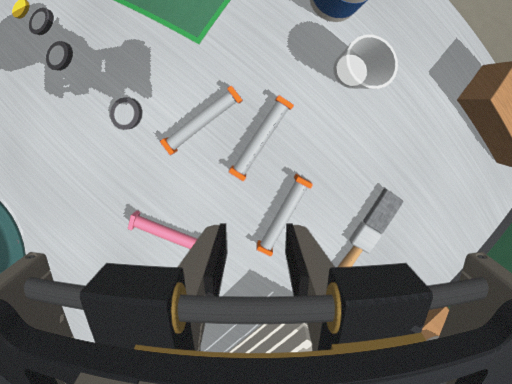

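View pics/g2.png

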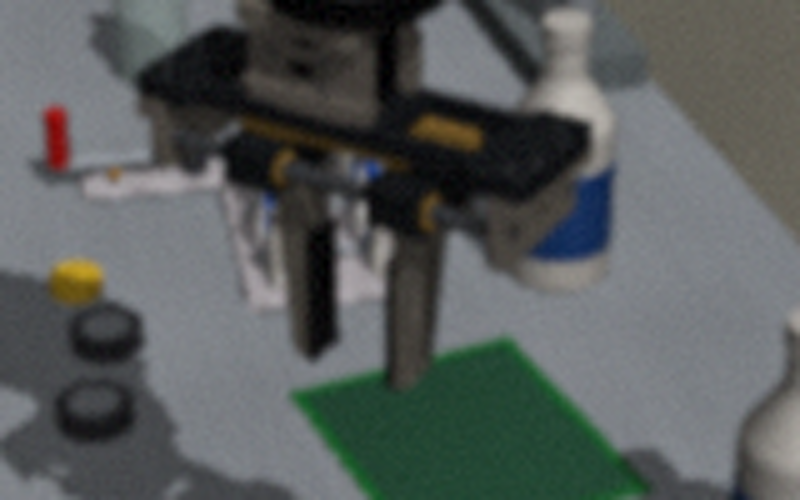

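The wrist picture shows the tubes clearly: A at (285,216), B at (261,138), C at (201,120), all with orange flanges. The pink one at (165,230) is the look-alike. I take C first, heading for clip 2.

```bash
cat >> h.py <<'E'
PSI=-0.112; T=np.array([625.5,222.5])
RS=np.array([[np.cos(PSI),-np.sin(PSI)],[np.sin(PSI),np.cos(PSI)]])
def seat(i): return RS@np.array([0,66*(i-1)])+T
def st(): 
    s=robot.observe(); return s
def grasp_tube(c,ang,z=4,N=40):
    phi=ang-np.pi/2
    grip(0.5)
    robot.movep([c[0],c[1],120],down(phi))
    robot.servo_line([c[0],c[1],z],feed=150)
    s=st(); print("pre",s["t"],s["tcp_pos"],s["contact_force"])
    grip(0.0,N)
    s=st(); print("gripped",s["tcp_pos"],s["contact_force"],"w",s["grip_width"]*92)
E
python3 - <<'E'
from h import *
for n,a,b in [("A",(303,181),(264,250)),("B",(285,102),(237,174)),("C",(234,94),(168,146))]:
    p=ray_plane("wrist",a,13);q=ray_plane("wrist",b,13); d=p-q; print(n,(p+q)/2,np.linalg.norm(d),np.arctan2(d[1],d[0]))
p=ray_plane("wrist",(234,94),13);q=ray_plane("wrist",(168,146),13)
c=(p+q)/2; d=p-q; ang=np.arctan2(d[1],d[0])
c[:2]=(c[:2]+np.array([499,-239]))/2
print(c,ang)
grasp_tube(c,ang)
snap("wrist","h1")
E
```

```text
A [ 471.792 -428.172   13.   ] 125.2167317256002 0.25154713511726023
B [ 537.899 -324.171   13.   ] 124.84006972047132 0.13994835933865965
C [ 500.981 -241.09    13.   ] 122.29376500566929 -0.21396087487472082
[ 499.991 -240.045   13.   ] -0.21396087487472082
pre 22.4 [ 500.675 -240.54     4.768] [-0.694  0.089 -0.314]
gripped [ 500.305 -240.204    4.487] [-0.309 -0.213  4.429] w 18.976311493741772
```

View pics/h1.png

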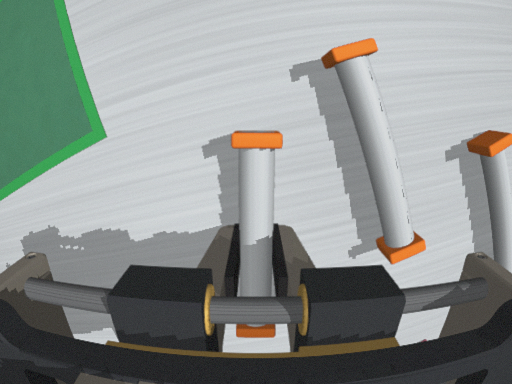

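```bash
python3 - <<'E'
from h import *
s=st(); p=s["tcp_pos"]
f=ray_plane("wrist",(257,140),20); r=ray_plane("wrist",(257,331),15); 
u=np.array([np.cos(-.214),np.sin(-.214)])
print("front",(f[:2]-p[:2])@u,"rear",(r[:2]-p[:2])@u)
robot.servo_line([p[0],p[1],235],feed=250)
S=seat(2); print(S)
robot.goto_joints  # noqa
robot.movep([S[0],S[1],235],down(PSI-np.pi/2))
s=st(); print(s["t"],s["tcp_pos"],s["joints"],s["contact_force"],"w",s["grip_width"]*92)
snap("wrist","i1")
E
```

```text
front 62.14968449369588 rear -65.87063754931687
[632.877 288.086]
26.0167 [633.655 286.028 235.066] [-0.39   0.534 -0.123  1.452  0.069  1.16  -2.209] [-0.043  0.38  -0.464] w 19.242798756048995
```

View pics/i1.png

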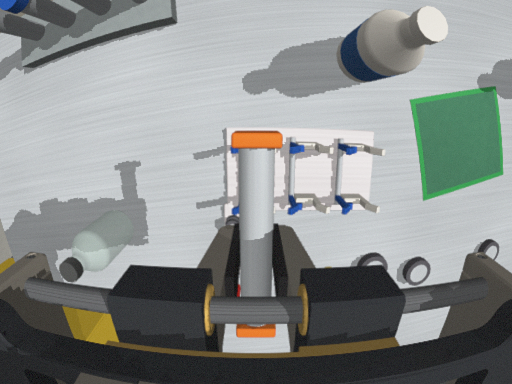

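```bash
python3 - <<'E'
from h import *
S=seat(2)
robot.servo_line([S[0],S[1],98],feed=200); robot.hold(0.2)
s=st(); print(s["t"],s["tcp_pos"],s["contact_force"],"w",s["grip_width"]*92)
snap("wrist","j1"); snap("scene","j2",(260,110,380,210),6); 
E
```

```text
27.1 [633.776 288.536  99.757] [-0.021  0.54  -0.819] w 19.34502596169542
```

View pics/j1.png

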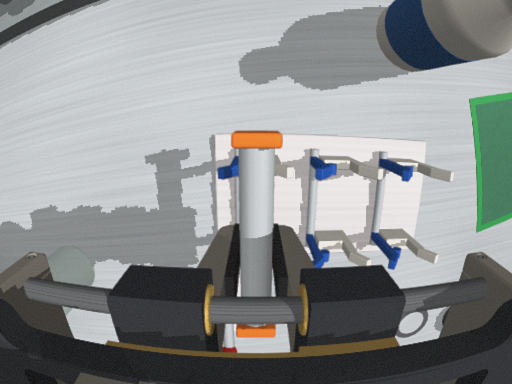

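View pics/j2.png

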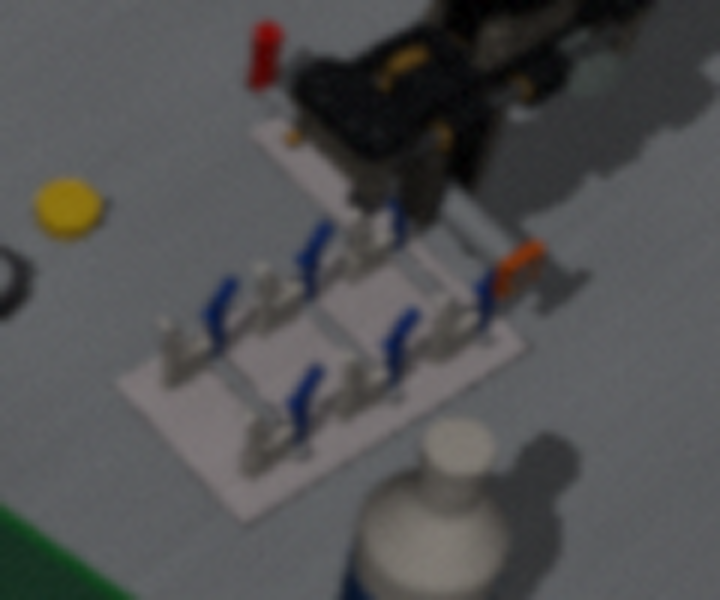

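```bash
python3 - <<'E'
from h import *
snap("wrist","j3",(200,120,460,280),3)
def loc(uv,z): return RS.T@(ray_plane("wrist",uv,z)[:2]-T)
for uv in [(218,135),(425,143),(416,268)]: print("base",loc(uv,8), "expect", )
print(RS.T@(st()["tcp_pos"][:2]-T))
E
```

```text
base [58.09  99.044] expect
base [ 56.252 -99.347] expect
base [ -80.949 -112.583] expect
[ 0.33  66.243]
```

View pics/j3.png

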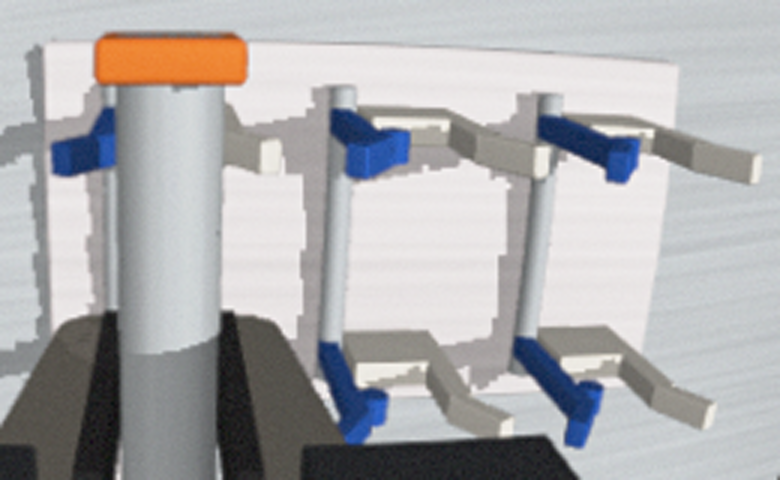

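```bash
python3 - <<'E'
from h import *
def loc(uv,z): return RS.T@(ray_plane("wrist",uv,z)[:2]-T)
c=lambda u,v:(200+u/3,120+v/3)
for k in [((53,160),(280,155),66),((348,165),(547,160),0),((610,165),(758,168),-66)]:
    a=loc(c(*k[0]),74);b=loc(c(*k[1]),74); print(a-[0,k[2]],b-[0,k[2]],(a+b)/2-[0,k[2]])
E
```

```text
[36.911 25.393] [ 38.016 -25.103] [37.463  0.145]
[35.852 25.352] [ 37.717 -23.445] [36.784  0.953]
[36.854 25.096] [ 37.19  -21.779] [37.022  1.659]
```

The clip tops come out at ±25 mm and centred on the tube, so I press it down.

```bash
cat >> h.py <<'E'
def press(i,z0,zend,step=4,feed=40,fmax=35,S=None):
    S=seat(i) if S is None else S
    z=z0
    while z>zend:
        z=max(z-step,zend)
        robot.servo_line([S[0],S[1],z],feed=feed)
        s=st(); f=s["contact_force"]; l=RS.T@(s["tcp_pos"][:2]-T)-[0,66*(i-1)]
        print(round(z,1),"act",s["tcp_pos"][2].round(1),"loc",l.round(1),"f",(RS.T@f[:2]).round(1),f[2].round(1),"w",round(s["grip_width"]*92,1))
        if np.linalg.norm(f)>fmax: print("STOP force"); break
    print(s["t"])
E
python3 - <<'E'
from h import *
S=seat(2)
robot.servo_line([S[0],S[1],64],feed=100)
press(2,64,36)
E
```

```text
60 act 60.2 loc [0.1 0.1] f [ 1.  -0.2] -1.2 w 18.8
56 act 55.9 loc [-0.1 -0.1] f [-0.1  0.7] -1.7 w 19.0
52 act 52.1 loc [ 0.7 -0.4] f [ 1.9 -1.1] 0.6 w 18.9
48 act 47.6 loc [ 0.3 -0.2] f [ 3.4 -0.6] -0.9 w 19.2
44 act 43.0 loc [-0.3 -0.3] f [ 2.9 -0.8] -4.2 w 19.2
40 act 39.0 loc [-0.8 -0.3] f [ 1.  -1.2] -4.0 w 18.9
36 act 36.5 loc [-0.   0.9] f [ 0.4 -0.8] 1.3 w 18.9
29.4917
```

```bash
python3 - <<'E'
from h import *
snap("wrist","k0",(200,100,460,260),3)
grip(0.42)
s=st();p=s["tcp_pos"]; print(p,s["grip_width"]*92,s["contact_force"])
robot.servo_line([p[0],p[1],110],feed=150)
snap("wrist","k1",(160,80,460,300),2.6)
E
```

```text
[632.8   288.137  35.888] 38.82730221089749 [-0.2    0.88  -0.476]
```

View pics/k0.png

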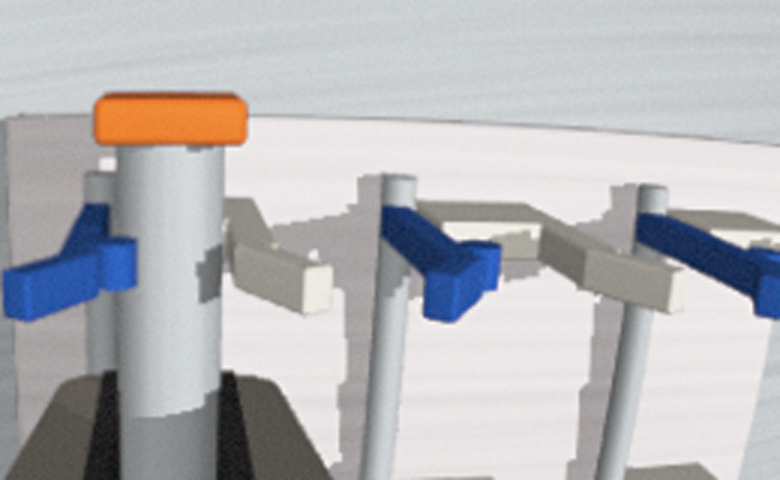

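View pics/k1.png

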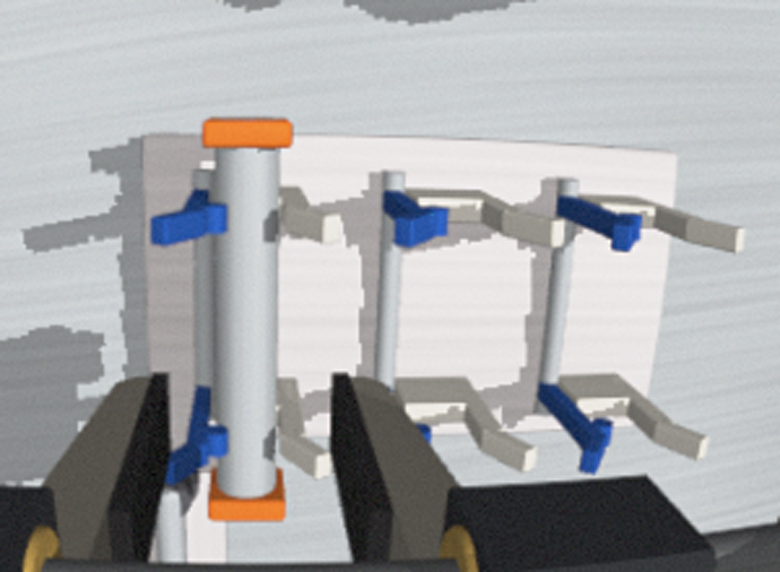

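Tube is home in clip 2: both teeth overlap it at (223,218) and (218,441) in the crop. Next comes tube B.

```bash
cat >> h.py <<'E'
def find_tubes(cam="wrist",vmax=384):
    im=viewer.read_camera(cam); hsv=cv2.cvtColor(np.ascontiguousarray(im),cv2.COLOR_RGB2HSV)
    m=((hsv[...,0]>4)&(hsv[...,0]<16)&(hsv[...,1]>190)&(hsv[...,2]>120)).astype(np.uint8)
    n,l,stt,c=cv2.connectedComponentsWithStats(m)
    pts=[(c[i],ray_plane(cam,c[i],15)[:2],stt[i,4]) for i in range(1,n) if stt[i,4]>=25]
    out=[]
    for i in range(len(pts)):
        for j in range(i+1,len(pts)):
            d=pts[i][1]-pts[j][1]; L=np.linalg.norm(d)
            if 108<L<140: 
                if d[0]<0: d=-d
                out.append(((pts[i][1]+pts[j][1])/2,np.arctan2(d[1],d[0]),L,pts[i][0],pts[j][0]))
    return out
E
python3 - <<'E'
from h import *
s=st();p=s["tcp_pos"]
robot.servo_line([p[0],p[1],235],feed=250)
robot.movep([490,-330,235],down(-1.45))
s=st(); print(s["t"],s["tcp_pos"],s["joints"])
snap("wrist","l1")
for o in find_tubes(): print(o)
viewer.read_camera("wrist")
for d in viewer.pinpoint("tube0","wrist"): print(round(d["confidence"],2),np.round(towrld("wrist",d["at"])))
E
```

```text
33.625 [ 490.788 -328.989  234.905] [ 0.429  0.346  0.134  1.74  -0.052  1.059 -0.868]
(array([ 565.47 , -362.875]), np.float64(0.9770654324135225), np.float64(118.8192334167675), array([253.914,  88.654]), array([321.312, 148.806]))
(array([ 537.476, -322.691]), np.float64(0.14685788153587523), np.float64(123.79504125688166), array([253.914,  88.654]), array([256.312, 182.037]))
(array([ 472.127, -427.015]), np.float64(0.242954255160195), np.float64(123.84854344046678), array([321.312, 148.806]), array([326.507, 234.373]))
(array([ 444.133, -386.83 ]), np.float64(1.0429868252261618), np.float64(127.51733396947121), array([256.312, 182.037]), array([326.507, 234.373]))
0.98 [ 334. -308.   11.]
0.87 [ 541. -324.   12.]
0.79 [ 473. -426.   10.]
```

View pics/l1.png

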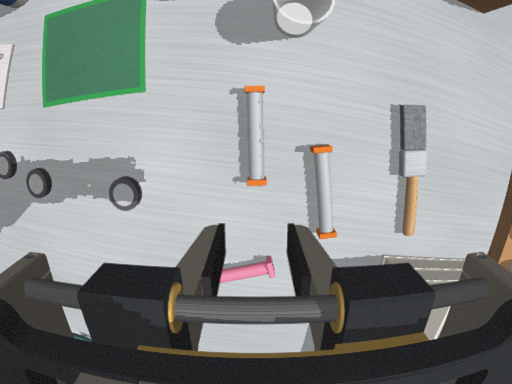

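Tube B is at (255,136), unmoved. I grasp it and carry it to clip 1.

```bash
python3 - <<'E'
from h import *
grasp_tube([537.8,-322.4],0.145)
p=st()["tcp_pos"]
robot.servo_line([p[0],p[1],235],feed=250)
S=seat(1)
robot.movep([S[0],S[1],235],down(PSI-np.pi/2))
s=st(); print("w",s["grip_width"]*92)
robot.servo_line([S[0],S[1],98],feed=200); robot.hold(0.2)
s=st(); print(s["t"],s["tcp_pos"],s["joints"],s["contact_force"],"w",s["grip_width"]*92)
snap("wrist","m1")
E
```

```text
pre 35.6333 [ 538.65  -323.015    5.281] [0.098 1.076 0.449]
gripped [ 538.103 -322.539    4.48 ] [-0.462  0.21   3.743] w 19.036885120875013
w 19.037619536554374
40.2583 [626.463 222.835  99.656] [-0.354  0.616 -0.053  1.648  0.04   0.876 -2.106] [ 1.089  0.396 -0.603] w 19.04526535026123
```

View pics/m1.png

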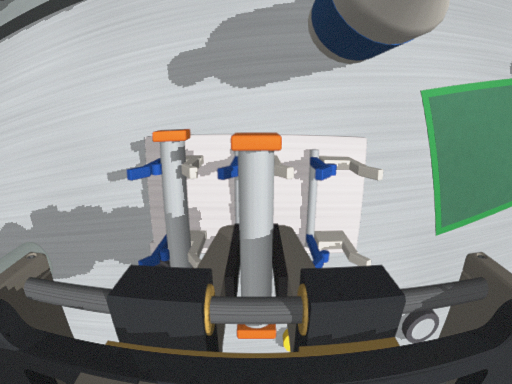

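The tube still sits square in the grip, between the forks of clip 1. Pressing.

```bash
python3 - <<'E'
from h import *
S=seat(1)
robot.servo_line([S[0],S[1],64],feed=100)
press(1,64,36)
grip(0.42)
p=st()["tcp_pos"]
robot.servo_line([p[0],p[1],110],feed=150)
snap("wrist","n1",(130,80,430,300),2.6)
robot.servo_line([p[0],p[1],235],feed=250)
robot.movep([430,-420,235],down(-1.35))
s=st(); print(s["t"],s["tcp_pos"],s["joints"])
for o in find_tubes(): print(o)
snap("wrist","n2")
viewer.read_camera("wrist")
for d in viewer.pinpoint("tube0","wrist"): print(round(d["confidence"],2),np.round(towrld("wrist",d["at"])))
E
```

```text
60 act 60.2 loc [0.1 0.1] f [-0.1 -1.2] -1.4 w 18.8
56 act 55.8 loc [-0.1 -0.2] f [ 0.3 -0.4] -0.6 w 19.0
52 act 52.0 loc [ 0.6 -0.4] f [ 1.7 -1.7] -1.1 w 18.8
48 act 47.6 loc [ 0.4 -0.3] f [ 2.3 -0.9] -2.1 w 18.9
44 act 43.1 loc [-0.4 -0.3] f [ 2. -1.] -2.2 w 19.2
40 act 39.0 loc [-0.9 -0.2] f [ 1.4 -0.8] -5.2 w 18.4
36 act 36.4 loc [0.  0.8] f [-0.7 -0.4] 1.9 w 19.0
42.55
46.7583 [ 430.868 -419.169  234.893] [ 0.501  0.367  0.277  1.722 -0.112  1.068 -0.534]
(array([ 472.83 , -426.551]), np.float64(0.2458251928765077), np.float64(123.70126661705277), array([267.288,  94.75 ]), array([268.96 , 187.733]))
0.98 [ 331. -309.   15.]
0.73 [ 472. -427.   10.]
```

View pics/n1.png

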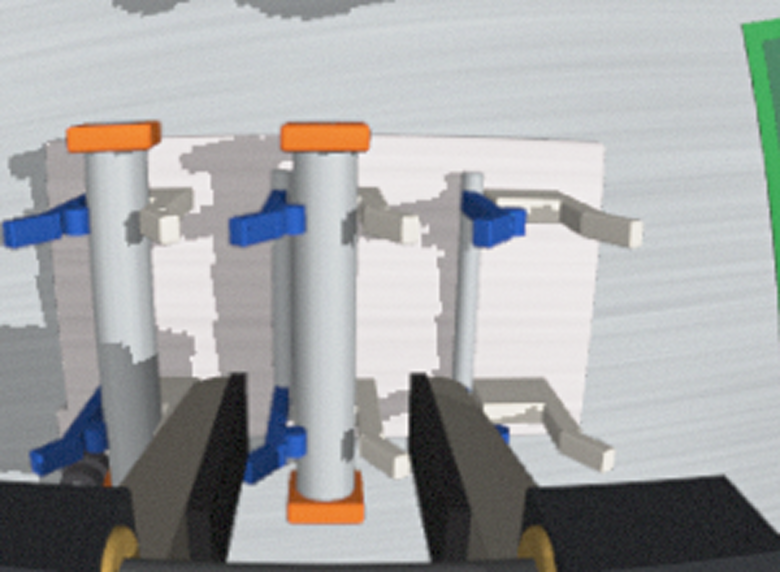

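View pics/n2.png

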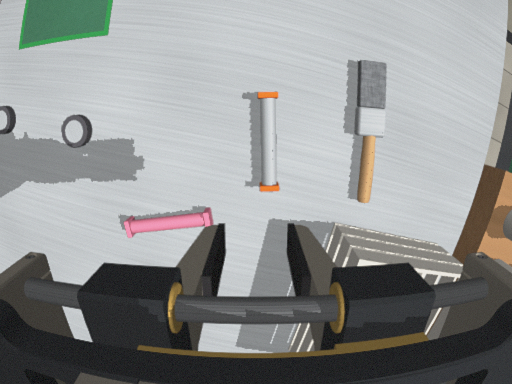

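Clips 1 and 2 are filled. The last orange tube is at (268,140) and the pink one at (170,222) stays put.

```bash
python3 - <<'E'
from h import *
grasp_tube([472.8,-426.3],0.244)
p=st()["tcp_pos"]
robot.servo_line([p[0],p[1],235],feed=250)
S=seat(0)
robot.movep([S[0],S[1],235],down(PSI-np.pi/2))
s=st(); print("w",s["grip_width"]*92)
robot.servo_line([S[0],S[1],98],feed=200); robot.hold(0.2)
s=st(); print(s["t"],s["tcp_pos"],s["joints"],s["contact_force"],"w",s["grip_width"]*92)
snap("wrist","o1")
E
```

```text
pre 48.7583 [ 473.48  -427.069    5.257] [ 0.384 -0.232  0.677]
gripped [ 473.068 -426.453    4.482] [-1.119  0.221  3.272] w 18.82693912028037
w 18.924523841496644
53.5417 [619.062 157.172  99.56 ] [-0.34   0.575  0.053  1.723 -0.039  0.842 -1.952] [-1.593 -0.359 -0.77 ] w 19.1041125369385
```

View pics/o1.png

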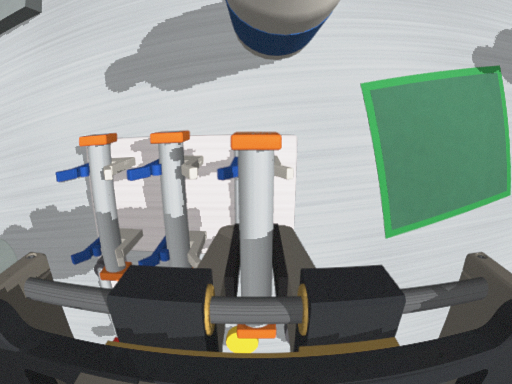

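```bash
python3 - <<'E'
from h import *
S=seat(0)
robot.servo_line([S[0],S[1],64],feed=100)
press(0,64,36)
grip(0.42)
p=st()["tcp_pos"]
robot.servo_line([p[0],p[1],110],feed=150)
snap("wrist","p1",(50,80,350,300),2.6)
robot.servo_line([p[0],p[1],235],feed=250)
robot.movep([520,0,270],down(-1.57))
s=st(); print(s["t"],s["tcp_pos"],s["joints"])
snap("wrist","p2"); snap("scene","p3",(220,80,420,230),4)
for n in ["tube0","leg_knob","disc0","mat"]:
  for c in ["wrist","scene","side"]:
    if n!="tube0" or c!="wrist": pass
    viewer.read_camera(c)
    for d in viewer.pinpoint(n,c): 
        if d["confidence"]>.35: print(n,c,round(d["confidence"],2),np.round(towrld(c,d["at"])),np.round(proj(c,towrld(c,d["at"]))))
E
```

```text
60 act 60.2 loc [0.1 0. ] f [-0.4  0.6] -1.6 w 19.1
56 act 55.9 loc [-0.1 -0.2] f [ 0.7 -0.8] -1.0 w 18.7
52 act 52.0 loc [ 0.7 -0.5] f [ 1.9 -1.7] -0.7 w 19.0
48 act 47.6 loc [ 0.3 -0.3] f [ 2.8 -1.6] -1.7 w 19.0
44 act 43.1 loc [-0.5 -0.3] f [ 3.  -1.6] -2.9 w 18.8
40 act 39.1 loc [-0.9 -0.2] f [-0.  -1.5] -5.2 w 19.0
36 act 36.4 loc [0.1 0.8] f [-0.8 -1.3] 1.7 w 18.5
55.8333
58.425 [520.226   1.288 269.104] [-0.143  0.191  0.088  1.861 -0.019  1.092 -1.617]
tube0 wrist 0.9 [622. 153.  44.] [145.  99.]
tube0 wrist 0.84 [632. 285.  39.] [ 69. 101.]
tube0 wrist 0.79 [628. 222.  42.] [102.  99.]
tube0 wrist 0.72 [ 332. -307.   10.] [421. 270.]
tube0 scene 0.81 [ 327. -309.   15.] [129. 203.]
tube0 scene 0.8 [622. 225.  43.] [314. 163.]
tube0 scene 0.71 [617. 161.  42.] [299. 173.]
tube0 scene 0.46 [631. 288.  49.] [329. 154.]
tube0 side 0.76 [ 328. -309.   16.] [202. 291.]
tube0 side 0.7 [626. 222.  48.] [262. 164.]
tube0 side 0.68 [618. 159.  43.] [264. 175.]
tube0 side 0.59 [635. 293.  45.] [259. 156.]
leg_knob wrist 0.56 [468. 337.  69.] [ 44. 210.]
leg_knob scene 0.64 [461. 334.  68.] [303. 115.]
leg_knob side 0.48 [634. 287.  42.] [259. 157.]
disc0 wrist 0.82 [ 437. -144.   -3.] [344. 216.]
disc0 wrist 0.78 [454. 120.   1.] [180. 207.]
disc0 wrist 0.61 [432.  26.  -2.] [239. 220.]
disc0 scene 0.72 [434.  37.   2.] [234. 167.]
disc0 scene 0.72 [568. 513.  -0.] [356. 120.]
disc0 scene 0.57 [ 434. -136.   -0.] [193. 196.]
disc0 scene 0.48 [459. 117.  -0.] [257. 159.]
disc0 side 0.52 [431.  33.  -1.] [218. 214.]
disc0 side 0.51 [457. 119.  -0.] [221. 198.]
disc0 side 0.47 [ 437. -136.   -3.] [231. 246.]
mat wrist 0.66 [648. -60.   5.] [297.  79.]
mat scene 0.89 [647. -59.   1.] [254. 225.]
mat side 0.97 [648. -53.   2.] [292. 217.]
```

View pics/p1.png

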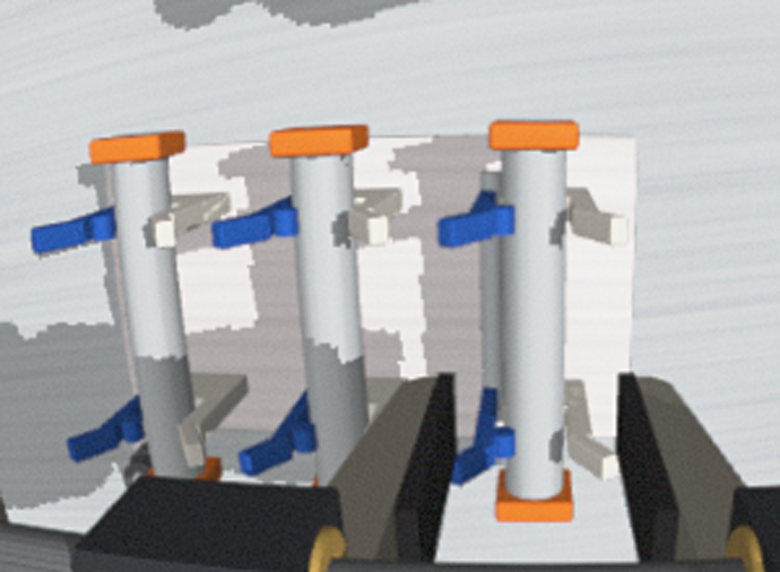

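View pics/p2.png

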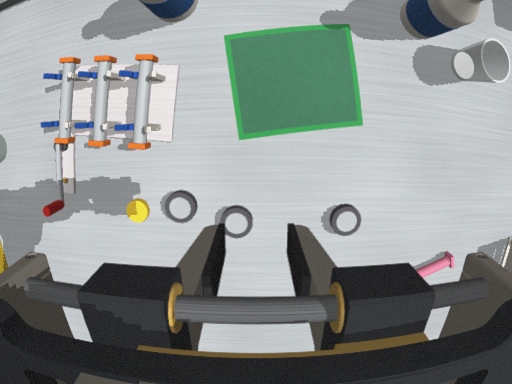

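View pics/p3.png

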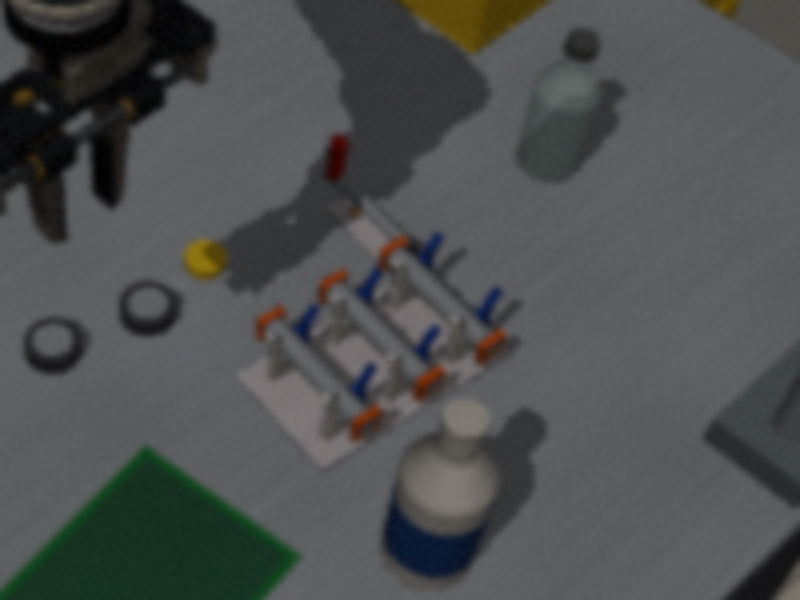

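All three tubes are at the seats (z 39–49 mm by the networks) with every jaw over its tube, and the leg is out with the knob at (465,335). Three discs remain at (180,206), (237,221) and (346,219). I slide them in the grip, starting with the right one.

```bash
cat >> h.py <<'E'
MY=0.11; MC=np.array([648,-57.]); RM=np.array([[np.cos(MY),-np.sin(MY)],[np.sin(MY),np.cos(MY)]])
def slide(c,loc,z=5,N=20):
    g=MC+RM@np.array(loc,float)
    grip(0.8)
    robot.movep([c[0],c[1],110],down(MY))
    robot.servo_line([c[0],c[1],z],feed=150)
    s=st(); print("pre",s["t"],s["tcp_pos"],s["contact_force"],s["joints"])
    grip(0.0,N)
    s=st(); w=s["grip_width"]*92; print("gripped",s["tcp_pos"],s["contact_force"],"w",w)
    if not 44<w<56: print("BAD width"); return
    p=s["tcp_pos"]; n=3
    for k in range(1,n+1):
        q=p[:2]+(g-p[:2])*k/n
        robot.servo_line([q[0],q[1],z],feed=110)
        s=st(); print(s["tcp_pos"],s["contact_force"],"w",round(s["grip_width"]*92,1))
        if s["grip_width"]*92<44: print("LOST"); return
    grip(0.75); robot.servo_line([g[0],g[1],120],feed=150)
    s=st(); print(s["t"],s["tcp_pos"])
E
python3 - <<'E'
from h import *
slide([435.5,-139],(-20,-55))
robot.movep([480,0,240],down(-1.57))
snap("wrist","q1")
viewer.read_camera("wrist")
for d in viewer.pinpoint("disc0","wrist"): print(round(d["confidence"],2),np.round(towrld("wrist",d["at"])))
E
```

```text
pre 62.9417 [ 436.015 -139.067    5.462] [0.882 0.663 0.03 ] [ 0.253  0.506 -0.02   2.188  0.023  0.446  0.324]
gripped [ 435.731 -139.078    5.516] [-1.404  1.229  6.321] w 49.195162703894326
[ 500.381 -130.946    5.26 ] [-3.653 -0.157  7.995] w 49.5
[ 567.713 -122.374    5.273] [-1.331 -0.33   4.335] w 49.5
[ 633.652 -114.076    5.286] [-1.681 -0.582  5.322] w 49.6
67.0917 [ 633.434 -113.767  119.087]
0.79 [457. 119.  -2.]
0.79 [431.  25.   0.]
0.74 [ 631. -118.    0.]
```

View pics/q1.png

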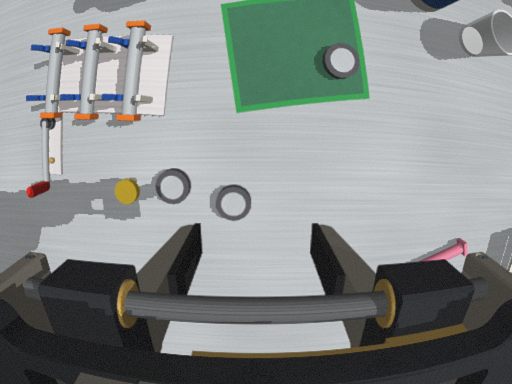

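The first disc lies on the mat at (341,61). Now the middle one at (233,203).

```bash
python3 - <<'E'
from h import *
slide([432,29],(22,0))
robot.movep([480,30,240],down(-1.57))
snap("wrist","r1")
viewer.read_camera("wrist")
for d in viewer.pinpoint("disc0","wrist"): print(round(d["confidence"],2),np.round(towrld("wrist",d["at"])))
E
```

```text
pre 71.3833 [432.539  29.014   5.483] [ 0.126  0.237 -0.389] [-0.208  0.481  0.075  2.248 -0.086  0.414  0.046]
gripped [432.746  29.135   5.539] [-0.03   0.459  5.946] w 49.39617167712399
[507.08    1.948   4.855] [-8.635  2.59  14.768] w 49.3
[587.817 -26.155   4.897] [-5.915  0.652  9.833] w 49.3
[667.46  -54.083   4.99 ] [-5.563  0.359  7.66 ] w 49.2
75.9917 [669.099 -54.491 119.013]
0.81 [457. 121.   1.]
0.81 [662. -59.  -0.]
0.69 [633. 290.  40.]
0.65 [ 631. -116.    0.]
```

View pics/r1.png

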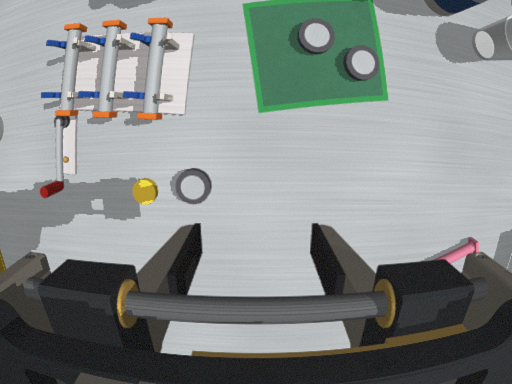

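```bash
python3 - <<'E'
from h import *
slide([457,119.5],(-20,52))
p=st()["tcp_pos"]
robot.servo_line([p[0],p[1],240],feed=250)
robot.movep([540,0,270],down(-1.57)); robot.hold(0.3)
print(st()["t"])
snap("wrist","s1"); snap("scene","s2")
for n in ["tube0","leg_knob","disc0","mat"]:
  for c in ["wrist","scene"]:
    viewer.read_camera(c)
    for d in viewer.pinpoint(n,c): 
        if d["confidence"]>.35:
            w=towrld(c,d["at"]); print(n,c,round(d["confidence"],2),np.round(w), np.round(RM.T@(w[:2]-MC)) if n=="disc0" else "")
E
```

```text
pre 80.2 [457.617 119.577   5.582] [-0.439  0.676 -0.424] [-0.444  0.522  0.141  2.162 -0.157  0.465 -0.071]
gripped [457.318 119.672   5.526] [-0.368 -0.084  6.354] w 49.18782830351542
[512.279  77.658   5.469] [-1.413  0.799  6.097] w 49.4
[566.937  35.37    5.45 ] [-2.079  1.053  6.375] w 49.0
[621.855  -6.986   5.411] [-2.438  0.094  4.804] w 49.5
84.425 [621.693  -7.441 119.138]
86.8167
tube0 wrist 0.95 [627. 222.  41.] 
tube0 wrist 0.87 [634. 291.  42.] 
tube0 wrist 0.71 [618. 156.  45.] 
tube0 scene 0.81 [626. 225.  46.] 
tube0 scene 0.81 [618. 160.  46.] 
tube0 scene 0.55 [630. 286.  45.] 
tube0 scene 0.55 [ 329. -314.   16.] 
leg_knob wrist 0.63 [464. 337.  70.] 
leg_knob scene 0.71 [463. 338.  68.] 
disc0 wrist 0.93 [620.  -5.  -0.] [-22.  55.]
disc0 wrist 0.92 [ 631. -118.    1.] [-23. -59.]
disc0 wrist 0.82 [666. -58.   0.] [18. -3.]
disc0 scene 0.8 [ 634. -115.    0.] [-20. -56.]
disc0 scene 0.8 [669. -45.  -2.] [23. 10.]
disc0 scene 0.49 [622.  -8.  -1.] [-20.  52.]
mat wrist 0.85 [651. -60.   2.] 
mat scene 0.93 [647. -57.   1.]
```

View pics/s1.png

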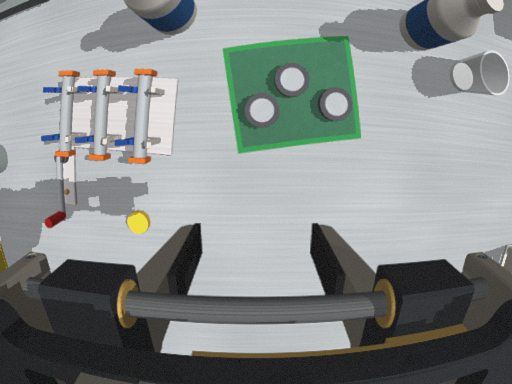

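View pics/s2.png

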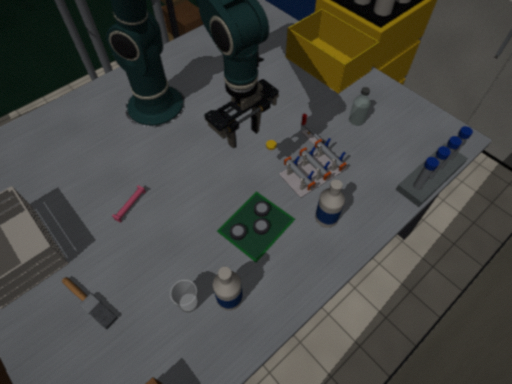

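The final pictures show all three discs wholly on the mat, all three tubes clipped, and the leg out. Nothing else has moved, so I hand in.

```bash
python3 - <<'E'
from h import *
robot.job_done(); print(st()["t"])
E
```

```text
the job is handed in; nothing more can be done
the job is handed in; nothing more can be done
```

I swung the leg out to its stop behind the catch, then pressed all three orange-flanged tubes home, one in each clip. After that I slid all three dark discs in the grip onto the mat. The job was handed in at about 87 s; the interface gave no verdict.

- **Leg:** I computed its end position as about 1.54–1.55 rad, and the uncertainty comes from the stand's heading. The knob had not moved in the last pictures, and the brass catch had snapped up behind the bar.
- **Tubes:** the last network readings were within about 4 mm of the seats in each axis, about their own error. In the wrist picture after each pressing, both blue teeth were shut over the tube. The force readings never showed a clear 5–12 N peak while pressing, so I relied on the pictures and final height to judge the tubes home.
- **Discs:** all were flat and within about ±23 mm across and ±59 mm along the mat (limits ±57 and ±72). The two cameras disagreed by about 13 mm on the middle disc, which is well inside the limits either way.
- **Absent or untouched:** no fourth disc showed in any view. The bottles, cap, beaker, brush and pink look-alike were left alone.
- **Disturbances:** I noticed no knock to a part and no slackening of the grip.

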